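Stopper a sample bottle with the spring striker

TASK

Stopper the sample bottle standing in the spring press: press the striker's cocking paddle down until you feel the hook catch, take your hand away so that it stays cocked by itself, then press the trigger tab so that the striker snaps down and drives the stopper fully home. Press gently: just beyond the catch the paddle comes up solid, and more than 28 N of push on the paddle or the trigger damages the press. Never push the stopper by hand, and leave everything else on the table where it stands.

Things in the scene. Friction and masses are not known exactly. Their poses are not given: they have to be found in the camera images.
- press: The stoppering press, bolted to the table: oak base board 130 x 480 x 18 mm with steel brackets. Origin on the table under the striker's pivot, z up. The striker swings in the press's own y-z plane. Along its y from the origin: bottle and stopper at -120 mm, cocking paddle about +95 mm, fork-shaped hook +150 to +171 mm (up to 190 mm high), trigger tab +263 mm.
- pivot (a point): Centre of the striker's pivot, 140 mm above the table; its axis is the press's x. The cocking beam runs from here towards press +y, sloping upward by (0.611 - striker) rad; its far end, 155 mm out, carries a cross pin (8 mm dia) that the hook catches.
- paddle (a point): Centre of the top face of the cocking paddle, a steel plate 46 mm wide (press x), 60 mm long, on the beam, 95 mm out along the beam and 12 mm above its centre line. Moves on an arc about the pivot, flies up when fired. Push: 7 N at first, 11 N near the catch, up to 18 N while the pin rides down the hook's slope; the push then drops as it slips under, and rises hard on the ledge.
- striker (a joint): Swing of the striker (rad): 0 with its hammer on a fully driven stopper, 0.08 to 0.14 at the start; grows as the paddle goes down. Sprung towards 0. The hook catches between 0.49 and 0.74; its adjusting screw is set differently each time and is not measured. Some 0.02 rad past the catch it comes up solid on a ledge. Let go uncaught, it swings back; caught, it stays.
- tab (a point): Centre of the top face of the trigger tab, a steel plate 34 x 34 mm, 76 mm above the table at rest, on a lever pivoted 110 mm inward (towards the paddle) and 6 mm lower. Pressed straight down 6 to 12 mm with 2 to 5 N it swings the hook off the pin; it springs back when let go. Solid stop at about 17 mm.
- trigger (a joint): Swing of the trigger lever (rad): 0 at rest (hook closed), up to 0.16 with the tab down. It also moves by itself by about 0.1 while the cross pin rides past the hook.
- stopper (a joint): How far the stopper has been driven (m): 0 to 0.005 at the start (11 to 16 mm proud), 0.016 when home, its cap flat on the bottle's mouth. A tight fit: it takes about 15 N to move, more than the resting striker gives; one blow from the catch drives it home.
- stopper_top (a point): Centre of the top of the stopper: dark wooden cap 30 mm across and 10 mm thick on a cork shank, in the neck of the sample bottle (44 mm dia, 82 mm high, fixed in the press under the hammer). 110 mm above the table when home.
- spare_bottle: Bystander, to be left alone: a second, stoppered sample bottle (44 mm dia x 92 mm high); origin at the centre of its underside, z up.
- spare_stopper: Bystander, to be left alone: a spare stopper standing on its cap (30 mm dia x 34 mm high); origin at the centre of its underside, z up.
- tin: Bystander, to be left alone: a round steel tin (60 mm dia x 45 mm high); origin at the centre of its underside, z up.
- scraper: Bystander, to be left alone: a spatula lying flat beside the press, 190 mm long, along its own x; origin at the middle of its underside.
- glass1: Bystander, to be left alone: a stemmed wine glass (74 mm dia x 165 mm high); origin at the centre of its underside, z up.
- glass2: Bystander, to be left alone: another wine glass of the same kind; origin at the centre of its underside, z up.
- wine: Bystander, to be left alone: a wine bottle (74 mm dia x 290 mm high); origin at the centre of its underside, z up.

How it is judged:
By the outcome, as a careful person would: the job done as asked, in the order asked, and still so for the second after the job is handed in, with the robot touching nothing.
It also fails if it takes over 58 s, if anything falls off the work surface, if the arm or the gripper's body presses on something with over 40 N, if the wrist force passes 120 N, or if a joint passes its speed limit or range.

ROBOT

A 6-joint arm with a two-finger parallel gripper is mounted at the origin on the work surface. World frame = base frame: x ahead of the robot, y to its left, z up, the work surface at z = 0. Lengths are in mm, angles in rad, forces in N, time in s.
With the tool pointing down it reaches from about 350 to 975 mm from the base axis. Payload 7.1 kg.
Tool frame: the origin (TCP) lies midway between the tips of the shut fingers; the grasp point (between the pads) lies 19 mm behind it; z points along the fingers, y is the line along which they close (so a half turn about z gives the same grasp; the last joint's range is limited). The gripper opens to 88 mm and grips with 3 to 60 N. Pads are 20 mm wide; open, the fingers measure 115 mm over their backs; the gripper's body (75 mm by 178 mm) begins 61 mm behind the grasp point.
Start: joints at [1.199, 0.423, 1.63, -0, 1.089, -0.019], TCP at [215.922, 586.5, 188.075] pointing down, gripper open.
Joint ranges: [-3, 3], [-0.9, 2.11], [0.09, 2.58], [-1.31, 4.45], [0.11, 2.69], [-2.54, 2.54]. Speed limits (rad/s): [2.39, 2.39, 3.01, 3.14, 3.14, 3.14].

INTERFACE

Orientations are given as a rotation vector (axis times angle).
In Python, from workcell import ctrl gives the robot as it stands. The module is installed in compiled form; this text tells all that it offers.
- The arm moves only by the tool servo_tool, never from a script. Its argument "increments" is a list of rows, each a list of 7 numbers: the shift along the world's x, y, z in cm, then the turn, a rotation vector about the world's x, y, z in degrees, then the opening, from -1 (shut) to 1 (fully open). A call has 1 to 20 rows; each row is the pose to reach, as a shift and turn from the pose commanded when the call began; what a row does not reach only later rows make up. A row lasts 1/12 s, in which the tool goes at most 41.7 mm and 7.16 degrees, less where a joint would pass 70% of its speed; a pose out of reach is approached as far as the arm can. A call with a gripper value outside its range is refused whole. The fingers move at their own pace and stop on an object; the grip force is fixed at half the most. Time passes only in rows, so rows that repeat a pose let the fingers close. It gives the time, the measured TCP pose, the force, the opening and the grip force at its end, in the units of the state.
- ctrl.get_obs(): the state, without advancing time (a new reading comes with each control period).
- ctrl.get_image(name): name is "scene" or "top" or "wrist"; returns a dict with "image" (420x560x3 uint8, red, green, blue), "fx", "fy", "cx", "cy" (pixels), "extrinsics" (4x4, takes a point from camera to world coordinates); the wrist camera has in their place "tool_from_camera" (4x4, takes a point from camera to tool coordinates, whose origin is the TCP and whose axes are the flange's). Camera axes: x right, y up, looking along -z (the intrinsics and any distortion apply to the point x, -y, -z); pixel columns grow to the right and rows downward; lengths in mm; the calibration is good to about 2 mm. A picture is of the moment at which its call begins: read the wrist's pose just before it. There is no depth.
- ctrl.close_job(): hands the job in; it is judged then, once.
The state is a dict: "t": time; "qpos": joint angles; "qvel": joint speeds; "joint_torque": joint torques, N m; "ee_pos": TCP position; "orientation": TCP orientation; "ft_force": force on the tool from outside, world axes, zero at the start; "moment": the same for the moment, N m; "width": finger opening in mm; "grasp_force": force on a finger pad.
Only numpy, scipy, OpenCV 4.12 (cv2) and the standard library are available. Lean on these libraries where they do the work, as an engineer would, in place of code of your own. Each camera call takes 0.05 s, during which the arm holds its last target. There are 200 camera calls.

## Working session

There is one attempt and no reset: what is moved stays moved. The work goes in short steps, Python scripts to look and compute and a tool call to move; the robot and the scene stay as the last step left them, time stands still between calls to the robot, and variables do not carry over. Pictures are saved under pics/ and viewed, at most 10 in all, crops included, and the job is handed in when it is done.

Besides the shell and the picture viewer there is one more tool, called as a command line: name --pt "numbers of a row" for each row, then --argument value for the rest. servo_tool: Moves the arm, as the interface text tells. Its arguments: {"type":"object","properties":{"increments":{"type":"array","items":{"type":"array","items":{"type":"number"}}}},"required":["increments"]}

```bash
mkdir -p pics
cat > h.py <<'E'
import numpy as np, cv2, json
from workcell import ctrl
def snap(name,out):
    o=ctrl.get_obs(); d=ctrl.get_image(name); cv2.imwrite('pics/'+out+'.png',d['image'][:,:,::-1])
    np.save('pics/'+out+'.npy',{k:v for k,v in d.items()},allow_pickle=True); return o,d
def load(out): return np.load('pics/'+out+'.npy',allow_pickle=True).item()
def ray(d,u,v):
    E=np.array(d['extrinsics']); c=np.array([(u-d['cx'])/d['fx'],-(v-d['cy'])/d['fy'],-1.]); return E[:3,3],E[:3,:3]@c
def atz(d,u,v,z):
    o,r=ray(d,u,v); return o+r*(z-o[2])/r[2]
def proj(d,p):
    E=np.array(d['extrinsics']); c=E[:3,:3].T@(np.array(p)-E[:3,3]); return d['cx']-d['fx']*c[0]/c[2], d['cy']+d['fy']*c[1]/c[2]
E
python3 - <<'E'
from h import *
o,d=snap('top','top0'); print({k:v for k,v in d.items() if k!='image'}); o,e=snap('scene','sc0'); print({k:v for k,v in e.items() if k!='image'}); print(ctrl.get_obs())
E
```

```text
{'fx': 521.9447585330946, 'fy': 521.9447585330946, 'cx': 282.9102453481285, 'cy': 208.25506552375717, 'extrinsics': array([[-1.32381183e-02,  9.93756780e-01, -1.10780031e-01,
         3.47616387e+02],
       [-9.99839293e-01, -1.44950958e-02, -1.05489128e-02,
        -1.54045606e+02],
       [-1.20888208e-02,  1.10622580e-01,  9.93788964e-01,
         1.75601220e+03],
       [ 0.00000000e+00,  0.00000000e+00,  0.00000000e+00,
         1.00000000e+00]])}
{'fx': 476.9762121517016, 'fy': 476.9762121517016, 'cx': 278.4492822623344, 'cy': 205.61466289608325, 'extrinsics': array([[ 7.26006783e-01, -5.46391744e-01,  4.17576596e-01,
         1.03133972e+03],
       [ 6.87681911e-01,  5.79289774e-01, -4.37626494e-01,
        -6.55728895e+02],
       [-2.78234869e-03,  6.04879674e-01,  7.96312023e-01,
         1.08438700e+03],
       [ 0.00000000e+00,  0.00000000e+00,  0.00000000e+00,
         1.00000000e+00]])}
{'t': 0.1, 'qpos': array([ 1.19902170e+00,  4.23779329e-01,  1.63060888e+00,  4.21583898e-06,
        1.08858638e+00, -1.90222205e-02]), 'qvel': array([ 0.00203171, -0.00279292, -0.00038147,  0.00147004,  0.00106393,
       -0.00156737]), 'joint_torque': array([ 3.04451760e-04, -5.45617783e+01, -2.74324214e+01,  6.46419567e-02,
        1.88505248e-02, -3.84689247e-05]), 'ee_pos': array([215.71462472, 586.00913078, 187.37199471]), 'orientation': array([-5.51188939e-01, -3.09258497e+00,  2.12811579e-03]), 'ft_force': array([-0.29932091, -0.51560934, -0.57995469]), 'moment': array([0.04358374, 0.01022021, 0.02013437]), 'grasp_force': 0.0, 'width': 87.43994770683751}
```

View pics/top0.png

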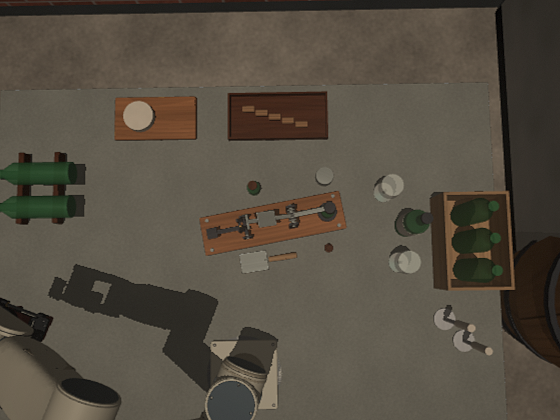

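View pics/sc0.png

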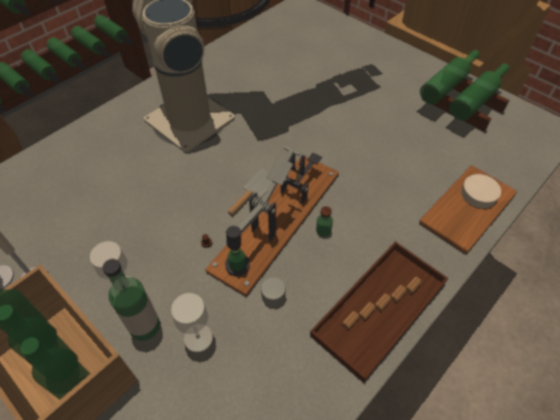

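The top view shows the press board at about (200–347, 192–255), with the tab at the left (215,232), the paddle near (266,218) and the bottle at the right (328,210). I'll enlarge both views.

Run:
```python
from h import *
a=load('top0')['image'][180:265,190:355,::-1]; b=load('sc0')['image'][135:300,195:355,::-1]
cv2.imwrite('pics/c1.png',cv2.resize(a,None,fx=4.8,fy=4.8,interpolation=cv2.INTER_CUBIC)); cv2.imwrite('pics/c2.png',cv2.resize(b,None,fx=3.6,fy=3.6,interpolation=cv2.INTER_CUBIC))
```

```text
(no output)
```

View pics/c1.png

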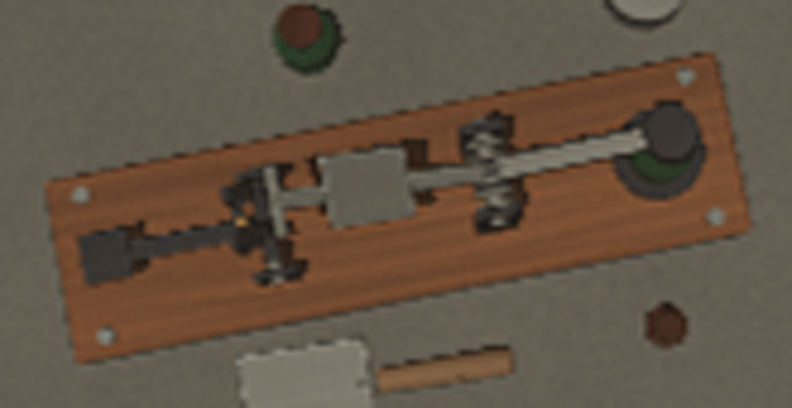

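View pics/c2.png

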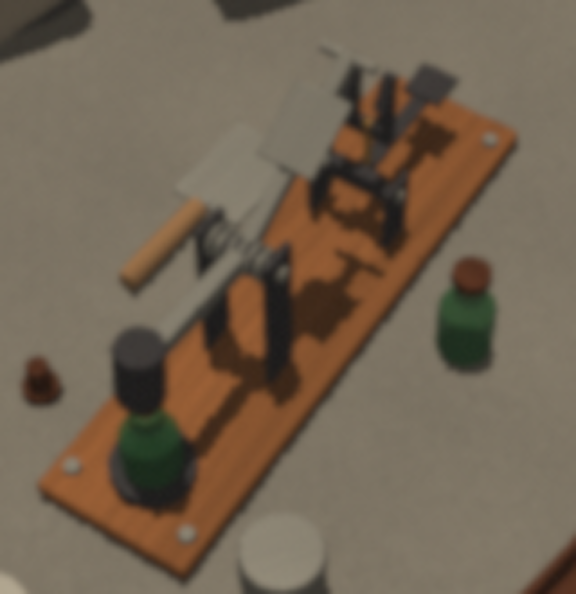

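The enlarged top crop shows the board corners (45,185), (712,52), (750,232), (78,362), the tab at (107,256), the paddle at (370,187), the pivot at about (491,172) and the cross pin at (275,202). The scene crop shows the tab at (433,83) and the paddle at (308,128). Next step: fit the pose.

```bash
cat > fit.py <<'E'
from h import *
from scipy.optimize import least_squares
T=load('top0');S=load('sc0')
t=lambda u,v:(190+u/4.8,180+v/4.8); s=lambda u,v:(195+u/3.6,135+v/3.6)
C=[atz(T,*t(*p),18) for p in [(45,185),(712,52),(750,232),(78,362)]]
print(np.round(C,1), [round(np.linalg.norm(C[i]-C[(i+1)%4])) for i in range(4)])
yd=(C[0]-C[1]+C[3]-C[2])[:2]; print('yaw',np.arctan2(-yd[0],yd[1]))
def w(q,x,y,z): c,n=np.cos(q[2]),np.sin(q[2]); return [q[0]+c*x-n*y,q[1]+n*x+c*y,z]
def pts(q):
    a=.611-q[3]; r=lambda d,h:(d*np.cos(a)-h*np.sin(a),140+d*np.sin(a)+h*np.cos(a))
    P=[]
    for dy,dx in[(30,-23),(30,23),(-30,23),(-30,-23)]: y,z=r(95+dy,12);P.append((dx,y,z))
    return P
def res(q):
    e=[]
    f=lambda d,p,uv,k=1: e.extend(k*(np.array(proj(d,w(q,*p)))-uv))
    f(T,(0,263,76),t(107,256)); f(S,(0,263,76),s(433,83))
    f(T,(0,0,146),t(491,172))
    for x,y,p,p2 in[(-65,q[4]+480,(78,362),None),(65,q[4]+480,(45,185),(515,135)),(65,q[4],(712,52),(184,578)),(-65,q[4],(750,232),(42,487))]:
        f(T,(x,y,18),t(*p))
        if p2: f(S,(x,y,18),s(*p2))
    P=[np.array(proj(T,w(q,*p))) for p in pts(q)]; e.extend(np.mean(P,0)-t(370,187))
    P=[np.array(proj(S,w(q,*p))) for p in pts(q)]; e.extend(np.mean(P,0)-s(308,128))
    return np.array(e)
r=least_squares(res,[350,-150,.2,.11,-175],x_scale=[10,10,.1,.1,10]); q=r.x
print(q,np.round(r.fun,1))
for n,p in dict(tab=(0,263,76),pivot=(0,0,140),pad0=(0,95*np.cos(.5)-12*np.sin(.5),196),stop=(0,-120,115)).items(): print(n,np.round(w(q,*p),1))
E
python3 fit.py
```

```text
[[ 510.8  144.7   18. ]
 [ 597.5 -322.5   18. ]
 [ 471.  -345.7   18. ]
 [ 387.4  121.2   18. ]] [475, 129, 474, 126]
yaw 0.18035698413191883
[ 5.06695170e+02 -1.64078869e+02  1.86586872e-01  1.26558089e-01
 -1.75449908e+02] [-0.5 -0.3 -1.2 -0.4 -0.5 -1.2 -0.6  0.3 -0.8 -1.   0.9 -1.5  0.5 -1.7
 -0.2 -0.8  0.8 -1.3 -2.5 -0.6 -0.9 -0.7 -1.2  0.4]
tab [457.9  94.4  76. ]
pivot [ 506.7 -164.1  140. ]
pad0 [492.3 -87.8 196. ]
stop [ 529. -282.  115.]
```

servo_tool --pt "1 -2 9 0 0 -6 -1" --pt "27.6 -67.2 9 0 0 -59 -1" --pt "27.6 -67.2 9 0 0 -59 -1" --pt "27.6 -67.2 9 0 0 -59 -1" --pt "27.6 -67.2 9 0 0 -59 -1" --pt "27.6 -67.2 9 0 0 -59 -1" --pt "27.6 -67.2 9 0 0 -59 -1" --pt "27.6 -67.2 9 0 0 -59 -1" --pt "27.6 -67.2 9 0 0 -59 -1" --pt "27.6 -67.2 9 0 0 -59 -1" --pt "27.6 -67.2 9 0 0 -59 -1" --pt "27.6 -67.2 9 0 0 -59 -1" --pt "27.6 -67.2 9 0 0 -59 -1" --pt "27.6 -67.2 9 0 0 -59 -1" --pt "27.6 -67.2 9 0 0 -59 -1" --pt "27.6 -67.2 9 0 0 -59 -1" --pt "27.6 -67.2 9 0 0 -59 -1" --pt "27.6 -67.2 9 0 0 -59 -1" --pt "27.6 -67.2 9 0 0 -59 -1" --pt "27.6 -67.2 9 0 0 -59 -1"

```text
t: 1.77
ee_pos: [492.5, -87.7, 277.8]
orientation: [-2.008, -2.416, 0.0]
ft_force: [-0.6, 0.4, -0.5]
width: 0.4
grasp_force: 0.0
```

Run:
```python
from h import *
o,d=snap('wrist','w0'); from scipy.spatial.transform import Rotation as R
E=np.eye(4);E[:3,:3]=R.from_rotvec(o['orientation']).as_matrix();E[:3,3]=o['ee_pos'];E=E@np.array(d['tool_from_camera']);d['extrinsics']=E
q=[506.7,-164.1,.1866]
def w(x,y,z): c,n=np.cos(q[2]),np.sin(q[2]); return [q[0]+c*x-n*y,q[1]+n*x+c*y,z]
print(o['ee_pos'])
for n,p in dict(pad=(0,78.5,194.8),tab=(0,263,76),pinL=(0,155*np.cos(.484),212),piv=(0,0,140)).items(): print(n,np.round(proj(d,w(*p))))
```

```text
[492.50550025 -87.72848285 277.79809803]
pad [281. 205.]
tab [280.  -9.]
pinL [280. 130.]
piv [281. 267.]
```

View pics/w0.png

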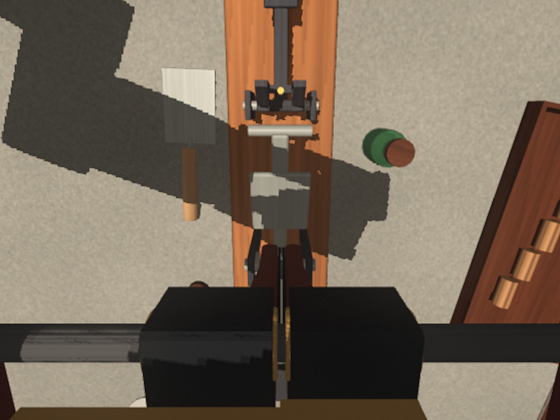

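The wrist view puts the paddle at (280,202), the pin at (280,130) and the tab near (280,0). All of them match the fit, so I'll descend.

servo_tool --pt "0 0 -3 0 0 0 -1" --pt "0 0 -5.5 0 0 0 -1" --pt "0 0 -6.6 0 0 0 -1" --pt "0 0 -7.0 0 0 0 -1" --pt "0 0 -7.2 0 0 0 -1" --pt "0 0 -7.4 0 0 0 -1" --pt "0 0 -7.6 0 0 0 -1" --pt "0 0 -7.8 0 0 0 -1" --pt "0 0 -8.0 0 0 0 -1" --pt "0 0 -8.2 0 0 0 -1" --pt "0 0 -8.2 0 0 0 -1"

```text
t: 2.73
ee_pos: [491.8, -85.5, 195.9]
orientation: [-2.003, -2.42, 0.0]
ft_force: [0.4, 0.2, -0.1]
width: 0.6
grasp_force: 0.0
```

servo_tool --pt "0 0.05 -0.2 0 0 0 -1" --pt "-0.03 0.15 -0.4 0 0 0 -1" --pt "-0.05 0.25 -0.6 0 0 0 -1" --pt "-0.05 0.3 -0.7 0 0 0 -1" --pt "-0.05 0.3 -0.7 0 0 0 -1"

```text
t: 3.15
ee_pos: [491.2, -82.3, 188.7]
orientation: [-2.002, -2.42, 0.0]
ft_force: [0.6, 0.1, -0.0]
width: 0.4
grasp_force: 0.0
```

Run:
```python
from h import *
print(ctrl.get_obs()['ft_force'])
o,d=snap('scene','sc1'); o,e=snap('wrist','w1')
a=d['image'][115:255,205:345,::-1]; a=cv2.resize(a,(560,560),interpolation=cv2.INTER_CUBIC)
b=cv2.resize(e['image'][100:400,210:350,::-1],(240,514)); b=cv2.copyMakeBorder(b,0,46,0,0,0)
cv2.imwrite('pics/c3.png',np.hstack([a,b]))
```

```text
[ 0.61625332  0.14434266 -0.04375848]
```

View pics/c3.png

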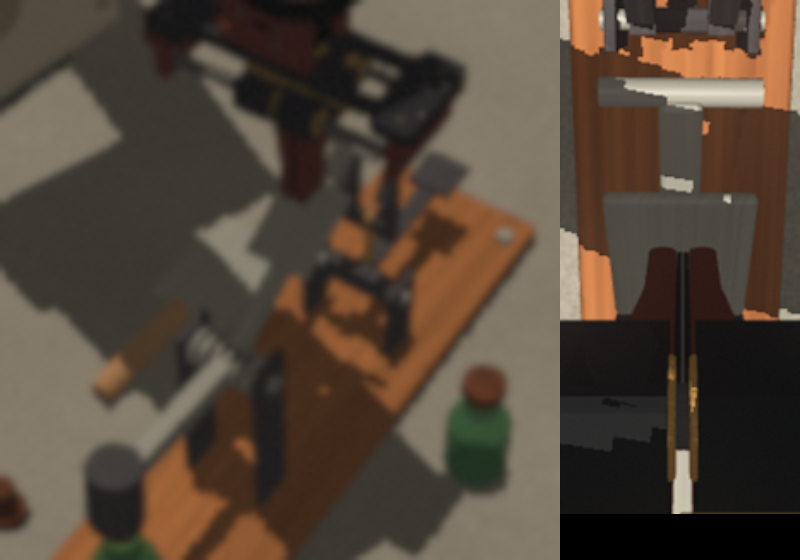

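Run:
```python
from h import *
from scipy.spatial.transform import Rotation as R
d=load('w0');print(d['fx'],np.round(d['tool_from_camera'],3))
o=ctrl.get_obs();d=load('w0')
E=np.eye(4);E[:3,:3]=R.from_rotvec(o['orientation']).as_matrix();E[:3,3]=o['ee_pos'];E=E@np.array(d['tool_from_camera']);d['extrinsics']=E
q=[506.7,-164.1,.1866]
def w(x,y,z): c,n=np.cos(q[2]),np.sin(q[2]); return [q[0]+c*x-n*y,q[1]+n*x+c*y,z]
print(o['ee_pos'])
for s in(.08,.14,.2,.3):
  a=.611-s; r=lambda D,h:(0,D*np.cos(a)-h*np.sin(a),140+D*np.sin(a)+h*np.cos(a))
  print(s,[np.round(proj(d,w(*r(*p)))) for p in((155,0),(125,12),(95,12),(65,12))])
e=load('w1')['image']; cv2.imwrite('pics/c4.png',cv2.resize(e[100:320,180:380,::-1],(545,600),interpolation=cv2.INTER_CUBIC))
```

```text
363.4360507050777 [[ 0.00000e+00  9.64000e-01  2.68000e-01  7.41480e+01]
 [ 1.00000e+00 -0.00000e+00 -1.00000e-03 -8.90000e-02]
 [-1.00000e-03  2.68000e-01 -9.64000e-01 -1.97037e+02]
 [ 0.00000e+00  0.00000e+00  0.00000e+00  1.00000e+00]]
[491.41132904 -82.46697978 189.01607819]
0.08 [array([281., 162.]), array([281., 225.]), array([281., 261.]), array([281., 289.])]
0.14 [array([281., 150.]), array([281., 213.]), array([281., 252.]), array([281., 283.])]
0.2 [array([281., 140.]), array([281., 203.]), array([281., 244.]), array([281., 278.])]
0.3 [array([281., 128.]), array([281., 188.]), array([281., 231.]), array([281., 269.])]
```

View pics/c4.png

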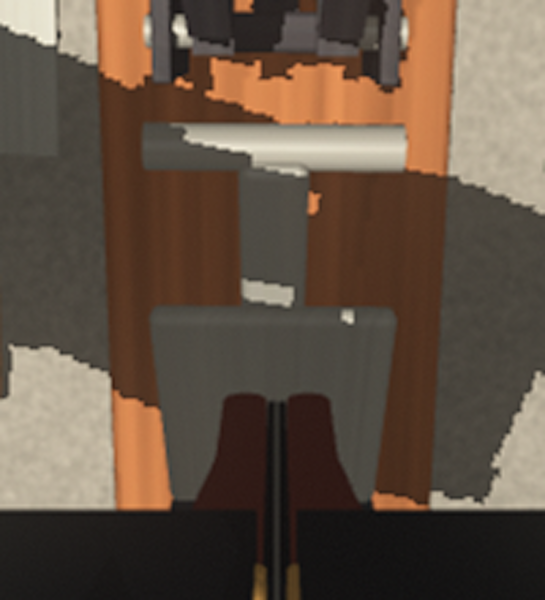

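The wrist crop shows the fingertips centred over the paddle and the pin still at its starting height, so there is no contact yet. I'll descend slowly.

servo_tool --pt "0 0 -0.1 0 0 0 -1" --pt "0 0 -0.2 0 0 0 -1" --pt "0 0 -0.3 0 0 0 -1" --pt "0 0 -0.4 0 0 0 -1" --pt "0 0 -0.4 0 0 0 -1"

```text
t: 3.67
ee_pos: [491.3, -82.5, 184.8]
orientation: [-2.003, -2.42, 0.0]
ft_force: [-0.4, -1.1, 0.1]
width: 0.7
grasp_force: 0.0
```

servo_tool --pt "0 0 -0.1 0 0 0 -1" --pt "0 0 -0.2 0 0 0 -1" --pt "0 0 -0.3 0 0 0 -1" --pt "0 0 -0.4 0 0 0 -1" --pt "0 0 -0.4 0 0 0 -1"

```text
t: 4.08
ee_pos: [491.3, -82.5, 180.8]
orientation: [-2.003, -2.42, 0.0]
ft_force: [-0.1, 0.5, -0.6]
width: 0.8
grasp_force: 0.0
```

Run:
```python
from h import *
from scipy.spatial.transform import Rotation as R
o,d=snap('scene','sc2'); o,e=snap('wrist','w2')
print(o['ee_pos'],e['cy'],proj(d,o['ee_pos']))
g=lambda im:np.clip(255*(im/255.)**.6,0,255).astype('uint8')
a=g(cv2.resize(d['image'][110:210,235:305,::-1],(420,600),interpolation=cv2.INTER_CUBIC))
b=g(cv2.resize(e['image'][180:330,235:330,::-1],(380,600),interpolation=cv2.INTER_CUBIC))
cv2.imwrite('pics/c5.png',np.hstack([a,b]))
```

```text
[491.32887368 -82.47151635 180.93725213] 209.90744769763043 (np.float64(280.3163895869912), np.float64(173.4407238586137))
```

View pics/c5.png

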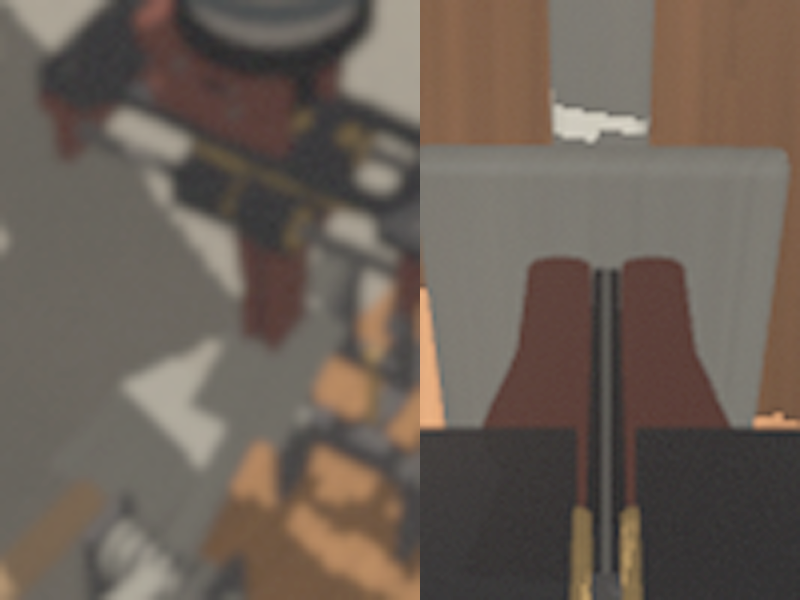

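The scene view shows the fingertips at about (280,167), higher than the TCP projection. So the tips still hang above the paddle, and I'll keep descending.

servo_tool --pt "0 0 -0.1 0 0 0 -1" --pt "0 0 -0.2 0 0 0 -1" --pt "0 0 -0.3 0 0 0 -1" --pt "0 0 -0.4 0 0 0 -1" --pt "0 0 -0.5 0 0 0 -1" --pt "0 0 -0.5 0 0 0 -1"

```text
t: 4.68
ee_pos: [491.3, -82.5, 175.8]
orientation: [-2.003, -2.42, 0.0]
ft_force: [0.3, 0.8, -1.2]
width: 0.6
grasp_force: 0.0
```

servo_tool --pt "0 0 -0.1 0 0 0 -1" --pt "0 0 -0.2 0 0 0 -1" --pt "0 0 -0.3 0 0 0 -1" --pt "0 0 -0.4 0 0 0 -1" --pt "0 0 -0.4 0 0 0 -1"

```text
t: 5.1
ee_pos: [491.4, -82.5, 171.9]
orientation: [-2.003, -2.42, 0.0]
ft_force: [0.7, -0.4, 0.2]
width: 0.0
grasp_force: 0.1
```

```bash
cat > st.py <<'E'
from h import *
from scipy.spatial.transform import Rotation as R
import sys
o,d=snap('wrist',sys.argv[1]); im=d['image'].astype(int)
E=np.eye(4);E[:3,:3]=R.from_rotvec(o['orientation']).as_matrix();E[:3,3]=o['ee_pos'];d['extrinsics']=E@np.array(d['tool_from_camera'])
q=[506.7,-164.1,.1866]
def w(x,y,z): c,n=np.cos(q[2]),np.sin(q[2]); return [q[0]+c*x-n*y,q[1]+n*x+c*y,z]
print(o['ee_pos'],o['ft_force'],'press y',-np.sin(q[2])*(o['ee_pos'][0]-q[0])+np.cos(q[2])*(o['ee_pos'][1]-q[1]))
sat=(im.max(2)-im.min(2))
for c in (258,300): print(c,[(r,*im[r,c]) for r in range(120,300,4)] if len(sys.argv)>2 else [r for r in range(100,330) if (sat[r,c]<12)!=(sat[r-1,c]<12)])
print('finger col 272',[r for r in range(180,330) if abs(im[r,272]-im[r-1,272]).sum()>25])
for s in np.arange(.08,.8,.06):
  a=.611-s; r=lambda x,D,h:(x,D*np.cos(a)-h*np.sin(a),140+D*np.sin(a)+h*np.cos(a))
  print(round(s,2),'pin',round(proj(d,w(*r(0,155,0)))[1],1),'far edge',round(proj(d,w(*r(0,125,12)))[1],1))
E
python3 st.py w3; ls pics; python3 -c "
import cv2;a=cv2.imread('pics/w3.png')[80:305,140:440];cv2.imwrite('pics/c6.png',cv2.resize(a,None,fx=2.66,fy=2.66))"
```

```text
[491.35888168 -82.48852971 171.88481825] [ 0.71659231 -0.37671808  0.15952342] press y 83.0408193669823
258 [120, 166, 167, 223, 230, 231, 241, 242, 251, 252, 255, 260, 262, 287]
300 [117, 223, 245, 287]
finger col 272 [212, 213, 216, 217, 244, 245, 324, 325]
0.08 pin 167.7 far edge 236.2
0.14 pin 154.5 far edge 223.1
0.2 pin 143.5 far edge 211.4
0.26 pin 134.4 far edge 201.0
0.32 pin 127.2 far edge 191.9
0.38 pin 121.6 far edge 184.1
0.44 pin 117.5 far edge 177.5
0.5 pin 114.8 far edge 172.1
0.56 pin 113.2 far edge 167.7
0.62 pin 112.7 far edge 164.3
0.68 pin 113.1 far edge 161.9
0.74 pin 114.4 far edge 160.3
0.8 pin 116.5 far edge 159.4
c1.png
c2.png
c3.png
c4.png
c5.png
sc0.npy
sc0.png
sc1.npy
sc1.png
sc2.npy
sc2.png
top0.npy
top0.png
w0.npy
w0.png
w1.npy
w1.png
w2.npy
w2.png
w3.npy
w3.png
```

View pics/c6.png

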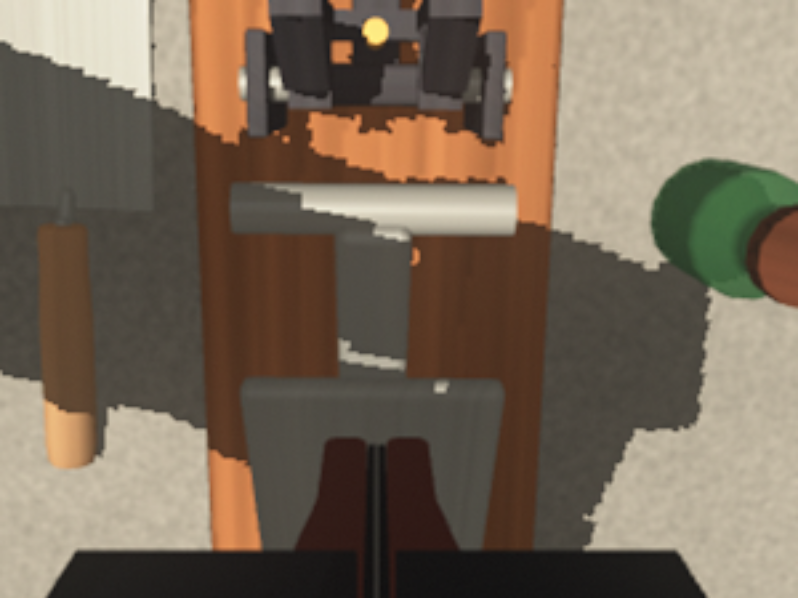

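Striker is still about 0.13 (far paddle edge at row 223), with the tips clear above the paddle. I'll keep lowering with force checks.

servo_tool --pt "0 0 -0.1 0 0 0 -1" --pt "0 0 -0.2 0 0 0 -1" --pt "0 0 -0.3 0 0 0 -1" --pt "0 0 -0.3 0 0 0 -1"

```text
t: 5.48
ee_pos: [492.0, -82.5, 169.8]
orientation: [2.002, 2.42, 0.001]
ft_force: [-1.3, -0.3, 7.1]
width: 0.6
grasp_force: 3.3
```

servo_tool --pt "0 0 -0.1 0 0 0 -1" --pt "0 0 -0.2 0 0 0 -1" --pt "0 0 -0.3 0 0 0 -1" --pt "0 0 -0.3 0 0 0 -1"

```text
t: 5.82
ee_pos: [492.3, -82.5, 167.0]
orientation: [2.002, 2.419, 0.002]
ft_force: [-0.7, 1.4, 7.5]
width: 0.6
grasp_force: 3.5
```

servo_tool --pt "0 0 -0.1 0 0 0 -1" --pt "0 0 -0.2 0 0 0 -1" --pt "0 0 -0.3 0 0 0 -1" --pt "0 0 -0.3 0 0 0 -1"

```text
t: 6.15
ee_pos: [492.5, -82.5, 164.1]
orientation: [2.002, 2.419, 0.002]
ft_force: [-1.2, 0.8, 9.5]
width: 0.4
grasp_force: 3.6
```

Contact came at TCP z≈170.5 with about 7 N. I'll press along the arc towards z≈140.

servo_tool --pt "-0.01 0.05 -0.15 0 0 0 -1" --pt "-0.02 0.1 -0.3 0 0 0 -1" --pt "-0.03 0.15 -0.45 0 0 0 -1" --pt "-0.04 0.2 -0.6 0 0 0 -1" --pt "-0.05 0.25 -0.75 0 0 0 -1" --pt "-0.06 0.3 -0.9 0 0 0 -1" --pt "-0.07 0.35 -1.05 0 0 0 -1" --pt "-0.08 0.4 -1.2 0 0 0 -1" --pt "-0.08 0.4 -1.2 0 0 0 -1"

```text
t: 6.9
ee_pos: [491.7, -78.0, 152.0]
orientation: [2.002, 2.419, 0.003]
ft_force: [-1.4, 3.5, 9.3]
width: 0.2
grasp_force: 4.1
```

servo_tool --pt "-0.01 0.05 -0.15 0 0 0 -1" --pt "-0.02 0.1 -0.3 0 0 0 -1" --pt "-0.03 0.15 -0.45 0 0 0 -1" --pt "-0.04 0.2 -0.6 0 0 0 -1" --pt "-0.05 0.25 -0.75 0 0 0 -1" --pt "-0.06 0.3 -0.9 0 0 0 -1" --pt "-0.07 0.35 -1.05 0 0 0 -1" --pt "-0.08 0.4 -1.2 0 0 0 -1" --pt "-0.08 0.4 -1.2 0 0 0 -1"

```text
t: 7.65
ee_pos: [490.9, -73.6, 140.1]
orientation: [2.003, 2.419, 0.004]
ft_force: [-1.0, 5.7, 10.8]
width: 0.9
grasp_force: 4.5
```

```bash
python3 st.py w4
```

```text
[490.911206   -73.63330731 140.05202518] [-1.04635313  5.72371187 10.75876001] press y 91.82537345802139
258 [129, 212, 215, 218, 233, 235, 236, 243, 245, 246, 247, 249, 250, 251, 252, 255, 256, 259, 265, 287]
300 [129, 209, 211, 212, 215, 217, 219, 220, 236, 237, 238, 239, 241, 243, 245, 287]
finger col 272 [215, 216, 218, 219, 220, 244, 245]
0.08 pin 207.9 far edge 286.9
0.14 pin 189.9 far edge 269.4
0.2 pin 174.7 far edge 253.8
0.26 pin 162.3 far edge 239.9
0.32 pin 152.3 far edge 227.8
0.38 pin 144.5 far edge 217.3
0.44 pin 138.6 far edge 208.4
0.5 pin 134.4 far edge 200.9
0.56 pin 131.7 far edge 194.8
0.62 pin 130.3 far edge 189.9
0.68 pin 130.0 far edge 186.2
0.74 pin 130.8 far edge 183.5
0.8 pin 132.4 far edge 181.8
```

servo_tool --pt "-0.02 0.1 -0.1 0 0 0 -1" --pt "-0.03 0.15 -0.2 0 0 0 -1" --pt "-0.04 0.2 -0.3 0 0 0 -1" --pt "-0.05 0.25 -0.4 0 0 0 -1" --pt "-0.06 0.3 -0.5 0 0 0 -1" --pt "-0.06 0.3 -0.5 0 0 0 -1"

```text
t: 8.2
ee_pos: [490.6, -71.8, 135.1]
orientation: [2.001, 2.418, 0.002]
ft_force: [-0.3, -1.5, 8.5]
width: 0.3
grasp_force: 4.3
```

servo_tool --pt "0 0.02 -0.07 0 0 0 -1" --pt "0 0.03 -0.14 0 0 0 -1" --pt "0 0.04 -0.2 0 0 0 -1" --pt "0 0.04 -0.2 0 0 0 -1"

```text
t: 8.53
ee_pos: [490.5, -71.3, 133.1]
orientation: [2.001, 2.419, 0.002]
ft_force: [-0.5, -0.3, 8.8]
width: 0.6
grasp_force: 4.4
```

servo_tool --pt "0 0.02 -0.07 0 0 0 -1" --pt "0 0.03 -0.14 0 0 0 -1" --pt "0 0.04 -0.2 0 0 0 -1" --pt "0 0.04 -0.2 0 0 0 -1"

```text
t: 8.87
ee_pos: [490.5, -70.9, 131.4]
orientation: [2.001, 2.419, 0.002]
ft_force: [-1.3, 0.4, 11.7]
width: 0.7
grasp_force: 5.5
```

servo_tool --pt "0 0 -0.05 0 0 0 -1" --pt "0 0.01 -0.1 0 0 0 -1" --pt "0 0.01 -0.1 0 0 0 -1"

```text
t: 9.12
ee_pos: [490.4, -70.7, 130.5]
orientation: [2.002, 2.419, 0.002]
ft_force: [-1.4, -0.2, 12.3]
width: 0.1
grasp_force: 6.0
```

servo_tool --pt "0 0 -0.05 0 0 0 -1" --pt "0 0.01 -0.1 0 0 0 -1" --pt "0 0.01 -0.1 0 0 0 -1"

```text
t: 9.37
ee_pos: [490.4, -70.4, 129.5]
orientation: [2.002, 2.419, 0.002]
ft_force: [-1.5, 2.4, 12.9]
width: 0.5
grasp_force: 6.2
```

servo_tool --pt "0 0 -0.05 0 0 0 -1" --pt "0 0.01 -0.1 0 0 0 -1" --pt "0 0.01 -0.1 0 0 0 -1"

```text
t: 9.62
ee_pos: [490.3, -70.2, 128.5]
orientation: [2.002, 2.419, 0.003]
ft_force: [-1.8, 2.4, 13.8]
width: 0.4
grasp_force: 6.5
```

servo_tool --pt "0 0 -0.05 0 0 0 -1" --pt "0 0.01 -0.1 0 0 0 -1" --pt "0 0.01 -0.1 0 0 0 -1"

```text
t: 9.87
ee_pos: [490.3, -70.0, 127.5]
orientation: [2.002, 2.419, 0.003]
ft_force: [-2.1, 2.3, 14.0]
width: 0.2
grasp_force: 6.7
```

servo_tool --pt "0 0 -0.05 0 0 0 -1" --pt "0 0.01 -0.1 0 0 0 -1" --pt "0 0.01 -0.1 0 0 0 -1"

```text
t: 10.12
ee_pos: [490.3, -69.8, 126.5]
orientation: [2.002, 2.419, 0.003]
ft_force: [-2.6, 3.2, 14.0]
width: 0.3
grasp_force: 6.8
```

servo_tool --pt "0 0 -0.05 0 0 0 -1" --pt "0 0.02 -0.1 0 0 0 -1" --pt "0 0.02 -0.1 0 0 0 -1"

```text
t: 10.37
ee_pos: [490.2, -69.6, 125.3]
orientation: [2.002, 2.419, 0.003]
ft_force: [-1.6, 3.8, 12.2]
width: 0.4
grasp_force: 5.7
```

servo_tool --pt "0 0 -0.05 0 0 0 -1" --pt "0 0.02 -0.1 0 0 0 -1" --pt "0 0.02 -0.1 0 0 0 -1"

```text
t: 10.62
ee_pos: [490.1, -69.4, 124.2]
orientation: [2.002, 2.419, 0.003]
ft_force: [-1.8, 3.9, 10.4]
width: 0.3
grasp_force: 5.0
```

The force is dropping, which means the pin is slipping under the hook. From here I'll use half-millimetre steps.

servo_tool --pt "0 0.01 -0.05 0 0 0 -1" --pt "0 0.01 -0.05 0 0 0 -1"

```text
t: 10.78
ee_pos: [490.1, -69.3, 123.6]
orientation: [2.003, 2.419, 0.003]
ft_force: [-0.7, 3.0, 9.3]
width: 0.4
grasp_force: 4.7
```

servo_tool --pt "0 0.01 -0.05 0 0 0 -1" --pt "0 0.01 -0.05 0 0 0 -1"

```text
t: 10.95
ee_pos: [490.1, -69.2, 123.0]
orientation: [2.003, 2.419, 0.003]
ft_force: [-1.4, 3.8, 8.8]
width: 0.2
grasp_force: 4.4
```

servo_tool --pt "0 0.01 -0.05 0 0 0 -1" --pt "0 0.01 -0.05 0 0 0 -1"

```text
t: 11.12
ee_pos: [490.1, -69.1, 122.5]
orientation: [2.003, 2.419, 0.002]
ft_force: [-0.6, 2.7, 7.8]
width: 0.4
grasp_force: 4.2
```

servo_tool --pt "0 0.01 -0.05 0 0 0 -1" --pt "0 0.01 -0.05 0 0 0 -1"

```text
t: 11.28
ee_pos: [490.1, -69.0, 122.0]
orientation: [2.003, 2.419, 0.002]
ft_force: [-0.6, 3.6, 8.1]
width: 0.7
grasp_force: 4.0
```

servo_tool --pt "0 0.01 -0.05 0 0 0 -1" --pt "0 0.01 -0.05 0 0 0 -1"

```text
t: 11.45
ee_pos: [490.0, -68.9, 121.5]
orientation: [2.003, 2.42, 0.002]
ft_force: [-0.6, 2.4, 10.8]
width: 0.3
grasp_force: 4.9
```

servo_tool --pt "0 0.01 -0.05 0 0 0 -1" --pt "0 0.01 -0.05 0 0 0 -1"

```text
t: 11.62
ee_pos: [490.0, -68.8, 121.0]
orientation: [2.002, 2.419, 0.002]
ft_force: [-1.6, 2.5, 9.6]
width: 0.4
grasp_force: 4.9
```

servo_tool --pt "0 0.01 -0.04 0 0 0 -1" --pt "0 0.01 -0.04 0 0 0 -1"

```text
t: 11.78
ee_pos: [490.0, -68.8, 120.7]
orientation: [2.002, 2.419, 0.002]
ft_force: [-2.0, 2.5, 10.7]
width: 0.6
grasp_force: 4.9
```

servo_tool --pt "0 0.01 -0.04 0 0 0 -1" --pt "0 0.01 -0.04 0 0 0 -1"

```text
t: 11.95
ee_pos: [490.0, -68.7, 120.3]
orientation: [2.002, 2.419, 0.002]
ft_force: [-1.4, 2.7, 8.9]
width: 0.3
grasp_force: 4.9
```

servo_tool --pt "0 0.01 -0.04 0 0 0 -1" --pt "0 0.01 -0.04 0 0 0 -1"

```text
t: 12.12
ee_pos: [490.0, -68.6, 119.8]
orientation: [2.002, 2.419, 0.002]
ft_force: [-1.2, 2.3, 9.7]
width: 0.4
grasp_force: 4.9
```

servo_tool --pt "0 0.01 -0.04 0 0 0 -1" --pt "0 0.01 -0.04 0 0 0 -1"

```text
t: 12.28
ee_pos: [490.0, -68.6, 119.7]
orientation: [2.002, 2.419, 0.002]
ft_force: [-2.4, 1.5, 12.2]
width: 0.5
grasp_force: 6.3
```

The force rises while z stalls, so the pin is on the ledge. Now I'll ease off slowly.

servo_tool --pt "0 0 0.1 0 0 0 -1" --pt "0 0 0.2 0 0 0 -1" --pt "0 0 0.3 0 0 0 -1" --pt "0 0 0.4 0 0 0 -1" --pt "0 0 0.4 0 0 0 -1"

```text
t: 12.7
ee_pos: [489.3, -68.8, 122.6]
orientation: [2.003, 2.42, 0.0]
ft_force: [-1.0, 0.1, 0.3]
width: 0.5
grasp_force: 0.0
```

It holds by itself with zero force. I'll lift, then move over the tab.

servo_tool --pt "0 0 4 0 0 0 -1" --pt "0 0 8 0 0 0 -1" --pt "0 0 11 0 0 0 -1" --pt "-0.7 3.6 11 0 0 0 -1" --pt "-1.4 7.4 11 0 0 0 -1" --pt "-2.2 11.2 11 0 0 0 -1" --pt "-3 15 11 0 0 0 -1" --pt "-3.2 16.3 11 0 0 0 -1" --pt "-3.2 16.3 11 0 0 0 -1" --pt "-3.2 16.3 11 0 0 0 -1"

```text
t: 13.53
ee_pos: [457.0, 94.6, 232.3]
orientation: [2.0, 2.423, -0.001]
ft_force: [-0.5, -0.1, -0.4]
width: 0.1
grasp_force: 0.0
```

Run:
```python
from h import *
from scipy.spatial.transform import Rotation as R
o,d=snap('wrist','w5'); 
E=np.eye(4);E[:3,:3]=R.from_rotvec(o['orientation']).as_matrix();E[:3,3]=o['ee_pos'];d['extrinsics']=E@np.array(d['tool_from_camera'])
q=[506.7,-164.1,.1866]
def w(x,y,z): c,n=np.cos(q[2]),np.sin(q[2]); return [q[0]+c*x-n*y,q[1]+n*x+c*y,z]
print(o['ee_pos'],o['ft_force'],[np.round(proj(d,w(x,263+y,76))) for x,y in((0,0),(-17,17),(17,-17))])
s,e=snap('scene','sc3')
a=cv2.resize(d['image'][150:300,200:360,::-1],(480,450));b=cv2.resize(e['image'][150:270,215:300,::-1],(319,450),interpolation=cv2.INTER_CUBIC)
cv2.imwrite('pics/c7.png',np.hstack([a,b]))
```

```text
[457.01370902  94.55422103 232.27857974] [-0.52210522 -0.10888313 -0.40590468] [array([282., 187.]), array([264., 170.]), array([299., 204.])]
```

View pics/c7.png

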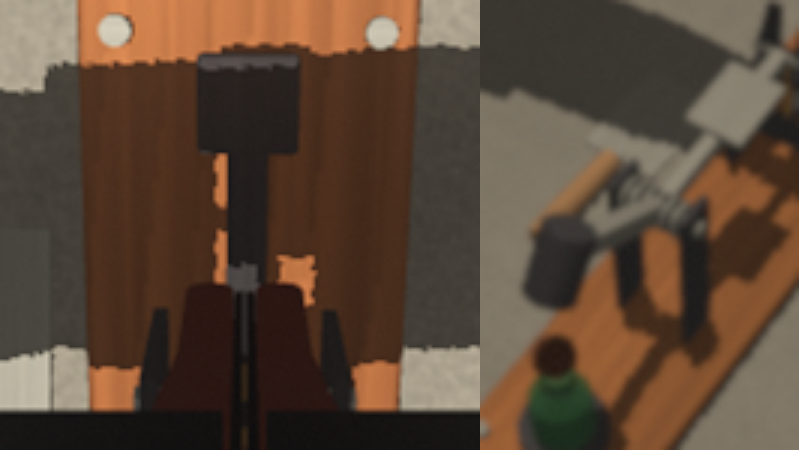

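Wrist: tab centre at about (283,185), within 2 px of prediction. Scene: the striker is cocked, hammer raised above the stopper. Descending onto the tab.

servo_tool --pt "0 0 -4 0 0 0 -1" --pt "0 0 -8 0 0 0 -1" --pt "0 0 -12 0 0 0 -1" --pt "0 0 -15 0 0 0 -1" --pt "0 0 -16.5 0 0 0 -1" --pt "0 0 -17.4 0 0 0 -1" --pt "0 0 -17.8 0 0 0 -1" --pt "0 0 -18 0 0 0 -1" --pt "0 0 -18 0 0 0 -1"

```text
t: 14.38
ee_pos: [458.0, 93.9, 53.0]
orientation: [2.003, 2.419, 0.001]
ft_force: [-0.7, 0.2, 0.6]
width: 0.3
grasp_force: 0.0
```

servo_tool --pt "0 0 -0.1 0 0 0 -1" --pt "0 0 -0.2 0 0 0 -1" --pt "0 0 -0.3 0 0 0 -1" --pt "0 0 -0.4 0 0 0 -1" --pt "0 0 -0.4 0 0 0 -1"

```text
t: 14.8
ee_pos: [457.3, 94.3, 48.6]
orientation: [2.002, 2.42, 0.0]
ft_force: [0.7, -0.4, 0.0]
width: 0.6
grasp_force: 0.0
```

servo_tool --pt "0 0 -0.1 0 0 0 -1" --pt "0 0 -0.2 0 0 0 -1" --pt "0 0 -0.3 0 0 0 -1" --pt "0 0 -0.4 0 0 0 -1" --pt "0 0 -0.4 0 0 0 -1"

```text
t: 15.22
ee_pos: [457.0, 94.2, 44.2]
orientation: [-2.003, -2.42, 0.001]
ft_force: [-0.2, -0.1, 0.7]
width: 0.3
grasp_force: 0.0
```

servo_tool --pt "0 0 -0.1 0 0 0 -1" --pt "0 0 -0.2 0 0 0 -1" --pt "0 0 -0.3 0 0 0 -1" --pt "0 0 -0.3 0 0 0 -1"

```text
t: 15.55
ee_pos: [457.2, 94.2, 41.4]
orientation: [-2.003, -2.42, 0.0]
ft_force: [-0.1, -0.0, 1.9]
width: 0.5
grasp_force: 0.9
```

servo_tool --pt "0 0 -0.1 0 0 0 -1" --pt "0 0 -0.2 0 0 0 -1" --pt "0 0 -0.3 0 0 0 -1" --pt "0 0 -0.3 0 0 0 -1"

```text
t: 15.88
ee_pos: [457.3, 94.3, 38.3]
orientation: [-2.003, -2.42, -0.0]
ft_force: [-0.1, 0.4, 0.5]
width: 0.1
grasp_force: 0.6
```

servo_tool --pt "0 0 -0.1 0 0 0 -1" --pt "0 0 -0.2 0 0 0 -1" --pt "0 0 -0.3 0 0 0 -1" --pt "0 0 -0.3 0 0 0 -1"

```text
t: 16.22
ee_pos: [457.1, 94.1, 35.2]
orientation: [-2.003, -2.421, 0.001]
ft_force: [-0.2, 0.7, 1.4]
width: 0.7
grasp_force: 0.7
```

servo_tool --pt "0 0 -0.1 0 0 0 -1" --pt "0 0 -0.2 0 0 0 -1" --pt "0 0 -0.3 0 0 0 -1" --pt "0 0 -0.3 0 0 0 -1"

```text
t: 16.55
ee_pos: [457.1, 94.1, 32.3]
orientation: [-2.003, -2.42, 0.0]
ft_force: [0.1, -0.8, 0.6]
width: 0.5
grasp_force: 0.8
```

servo_tool --pt "0 0 -0.1 0 0 0 -1" --pt "0 0 -0.2 0 0 0 -1" --pt "0 0 -0.2 0 0 0 -1" --pt "0 0 -0.2 0 0 0 -1"

```text
t: 16.88
ee_pos: [457.2, 94.1, 30.4]
orientation: [-2.003, -2.42, 0.0]
ft_force: [0.3, -1.4, 1.8]
width: 0.9
grasp_force: 0.8
```

Run:
```python
from h import *
o,e=snap('scene','sc4'); a=e['image'].astype(int); b=load('sc3')['image'].astype(int); c=load('sc1')['image'].astype(int)
r=(slice(195,290),slice(200,300)); print(abs(a-b)[r].mean(),abs(a-c)[r].mean(),abs(b-c)[r].mean(),o['ft_force'],o['ee_pos'])
```

```text
7.446982456140351 11.473578947368422 14.932982456140351 [ 0.27291981 -1.43377371  1.79560764] [457.18895144  94.12292262  30.41614966]
```

Run:
```python
from h import *
for n in('sc0','sc1','sc3','sc4'):
    g=load(n)['image'].mean(2); print(n,[int(x) for x in g[205:275:3,231:239].mean(1)])
```

```text
sc0 [107, 92, 76, 79, 108, 116, 114, 82, 59, 59, 56, 32, 29, 29, 29, 45, 43, 45, 45, 38, 32, 33, 35, 34]
sc1 [82, 94, 75, 83, 114, 122, 120, 86, 62, 61, 59, 34, 31, 30, 31, 48, 45, 48, 47, 41, 34, 35, 37, 36]
sc3 [107, 66, 54, 46, 43, 42, 40, 39, 37, 73, 102, 91, 37, 28, 29, 46, 44, 46, 46, 39, 33, 33, 42, 39]
sc4 [109, 94, 78, 81, 111, 119, 118, 119, 91, 62, 61, 60, 39, 29, 29, 30, 36, 46, 46, 39, 33, 33, 38, 35]
```

It fired: in the scene picture the hammer now sits about 4 px lower than at the start, so the stopper is driven. Retreating.

servo_tool --pt "0 0 1 0 0 0 -1" --pt "0 0 3 0 0 0 -1" --pt "0 0 7 0 0 0 -1" --pt "0 0 11 0 0 0 -1" --pt "0 0 15 0 0 0 -1" --pt "0 0 19 0 0 0 -1" --pt "0 0 22 0 0 0 -1" --pt "0 0 22 0 0 0 -1" --pt "0 0 22 0 0 0 -1"

```text
t: 17.68
ee_pos: [458.2, 94.5, 252.8]
orientation: [2.001, 2.418, 0.006]
ft_force: [-1.1, 0.4, 0.5]
width: 0.3
grasp_force: 0.0
```

Run:
```python
from h import *
o,e=snap('scene','sc5'); T=load('sc0'); q=[506.7,-164.1,.1866]
def w(x,y,z): c,n=np.cos(q[2]),np.sin(q[2]); return [q[0]+c*x-n*y,q[1]+n*x+c*y,z]
print([int(x) for x in e['image'].mean(2)[205:275:3,231:239].mean(1)],o['ft_force'],o['ee_pos'])
print('px per mm',proj(T,w(0,-120,160))[1]-proj(T,w(0,-120,170))[1])
g=lambda n:load(n)['image'].mean(2)[215:265,231:239].mean(1)
a,b=g('sc0'),g('sc5'); up=lambda v:np.interp(np.arange(0,25,.1),np.arange(50),v)
for th in(100,80,45):
  print(th,[round(next(i for i,v in enumerate(np.interp(np.arange(15,50,.1),np.arange(50),x)) if v<th)/10,1) for x in(a,b)])
```

```text
[108, 93, 77, 80, 110, 118, 116, 118, 90, 61, 60, 59, 38, 29, 29, 30, 35, 45, 45, 39, 33, 33, 37, 34] [-1.08887514  0.39998262  0.46173138] [458.22331613  94.49475392 252.7939931 ]
px per mm 2.407502539955516
100 [0.0, 0.0]
80 [0.0, 0.0]
45 [6.6, 10.5]
```

The hammer dropped 3.9 px, about 16 mm. Starting from a swing of about 0.127 at a 120 mm radius, that brings the striker to about 0, so the stopper is home. Handing in.

```bash
python3 -c "
from workcell import ctrl; print(ctrl.close_job())"
```

```text
the job is handed in; nothing more can be done
None
```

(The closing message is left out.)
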